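# Open the touch-latch fuse box and switch off the last breaker

## Robot

A 6-joint arm with a two-finger parallel gripper is mounted at the origin on the work surface. World frame = base frame: x ahead of the robot, y to its left, z up, the work surface at z = 0. Lengths are in m, angles in rad, forces in N, time in s.
With the tool pointing down it reaches from about 0.35 to 0.775 m from the base axis. Payload 7.3 kg.
Tool frame: the origin (TCP) lies at the very end of the fingers, on their centre line; the grasp point (between the pads) lies 19 mm behind it; z points along the fingers, y is the direction in which the jaws open and shut (so a half turn about z gives the same grasp; the last joint's range is limited). The gripper opens to 92 mm and grips with 3 to 60 N. Pads are 19 mm wide; open, the fingers measure 130 mm over their backs; the gripper's body (75 mm by 190 mm) begins 47 mm behind the grasp point.
Start: joints at [0.971, 0.342, 1.524, -0, 1.275, -0.146], TCP at [0.23, 0.472, 0.227] pointing down, gripper open.
Joint ranges: [-2.53, 2.53], [-0.77, 2.02], [0.04, 2.7], [-1, 4.14], [0.28, 2.66], [-3.11, 3.11]. Speed limits (rad/s): [2.57, 2.57, 3.14, 3.14, 3.14, 3.14].

## Interface

Orientations are given as [roll, pitch, yaw] about the fixed x, y, z axes, in that order (R = Rz(yaw) Ry(pitch) Rx(roll)).
In Python, from cell import monitor, eyes, order gives the robot as it stands. The module is installed in compiled form; this text tells all that it offers.
- The arm moves only by the tool carry_out, never from a script. Its argument "targets" is a list of rows, each a list of 2 entries, a list of its own where there are three numbers: the shift along the tool's x, y, z in m, then the turn about the tool's z in rad. In form: [[[dx, dy, dz], twist], ...]. A call has 1 to 10 rows; each row shifts and turns the pose as measured when the row begins, along the tool's axes as they then stand; what a row does not reach is not made up. A row lasts 1/8 s, in which the tool goes at most 62.5 mm and 10.7 degrees, less where a joint would pass 70% of its speed; a pose out of reach is approached as far as the arm can. A call is refused whole if a number of a shift passes 0.0625 or a number of a turn 0.188, either way. A call with a gripper value outside its range is refused whole. "fingers" is the closure, from 0 (fully open) to 1 (shut), set as the call begins (left out, the last holds). The fingers move at their own pace and stop on an object; "grip_force" is the grip in N (left out, the last holds). Time passes only in rows, so rows that do not move let the fingers close. It gives the time, the measured TCP pose, the force and the opening at its end, in the units of the state.
- monitor.observe(): the state, without advancing time (a new reading comes with each control period).
- eyes.read_camera(name): name is "scene" or "side" or "wrist"; returns the picture (480x640x3 uint8, red, green, blue); there is no depth.
- eyes.camera_info(name): a dict with "K" (3x3 intrinsics, pixels), "rvec" (rotation vector, rad) and "tvec" (3), from world to camera coordinates, as OpenCV has them. Camera axes: x right, y down, z forward; pixel columns grow to the right and rows downward; lengths in m; the calibration is good to about 2 mm. A picture is of the moment at which its call begins: read the wrist's pose just before it. camera_info takes no time and is no camera call; for the wrist camera it gives the pose at the moment of the call.
- order.hand_in(): hands the job in, once; it reports no verdict.
The state is a dict: "time": time; "qpos": joint angles; "qvel": joint speeds; "joint_efforts": joint torques, N m; "tool_pos": TCP position; "tool_rot": TCP orientation; "contact_force": force on the tool from outside, world axes, zero at the start; "torque": the same for the moment, N m; "opening": finger opening in m.
Only numpy, scipy, OpenCV 4.12 (cv2) and the standard library are available. Lean on these libraries where they do the work, as an engineer would, in place of code of your own. Each camera call takes 0.05 s, during which the arm holds its last target.

## Task

Make the fuse box on the shelf ready for hanging: press its lid at the ribs so that the touch catch springs it ajar, swing the lid right over until it rests open on its stop, and push off the one breaker that is still on, so that all the levers lean to the catch side. Do it all by gentle pressing and pushing with the fingers: pinch and pick up nothing, and leave the other things on the shelf where they are.

Things in the scene. Friction and masses are not known exactly. Their poses are not given: they have to be found in the camera images.
- box: Cream plastic fuse box on its back, fixed: 210 (x) by 240 (y) by 86 mm high. Origin at the centre of its underside; x runs from the catch edge to the hinge end, y along the hinge, z up. From x = -105 to +50 mm it is under the hinged lid, the rest is a raised closed cover 86 mm high. Under the lid: front and side rims 82 mm high, a fascia 58 mm high, the switches in a row along y at x = -40 mm.
- lid (a joint): Lid angle in rad: 0 shut, about 0.24 sprung ajar on the catch, 2.1 on its stop, leaning back past upright. Turns about the line along y through point lid_hinge; the free edge (catch side) rises. About 0.2 kg, no spring of its own: short of upright (1.57) it falls back on to the catch, past upright it falls open and stays.
- lid_press (a point): The place to press: three low ribs on the lid's outer face, over the catch, at the middle of the lid's width, 17 mm in from the free edge. Point on the outer face (93 mm above the shelf when shut). The lid is 153 mm from hinge to free edge, 236 mm wide, about 7 mm thick.
- lid_edge (a point): Middle of the lid's free edge, at the underside; 86 mm above the shelf when shut, about 122 mm when ajar (the rim below it is at 82 mm).
- lid_hinge (a point): Point on the hinge line, at the middle of the lid's width, 89 mm above the shelf. Does not move.
- catch (a joint): White plunger of the touch catch, 13 mm thick, under the lid at x = -86 mm, y = 0 of the box; value in m: 0 locked in, 0.032 sprung out (top 118 mm above the shelf). Pressing the lid over it down by 3 mm (about 3 N, then firmer) unlocks it, and as the fingers go up its spring lifts the lid ajar. The lid goes down no farther than 4 mm.
- mcb1_lever (a joint): Toggle lever of breaker mcb1, in rad: +0.6 on (leaning to the hinge side), -0.6 off (leaning to the catch side). It stays where it is left, so push it right over (about 1 N). The order of the breakers along the row varies.
- mcb1_tip (a point): Top end of the lever of breaker mcb1: a black paddle 10 mm wide (y) and 5 mm thick, 24 mm from its pivot; the pivot is on the line x = -40 mm, 60 mm above the shelf. It stands out about 13 mm from the white breaker's face (67 mm above the shelf). Breakers are 18 mm wide, side by side, faces 45 mm long (x).
- mcb2_lever (a joint): Toggle lever of breaker mcb2, in rad: +0.6 on (leaning to the hinge side), -0.6 off (leaning to the catch side). It stays where it is left, so push it right over (about 1 N). The order of the breakers along the row varies.
- mcb2_tip (a point): Top end of the lever of breaker mcb2: a black paddle 10 mm wide (y) and 5 mm thick, 24 mm from its pivot; the pivot is on the line x = -40 mm, 60 mm above the shelf. It stands out about 13 mm from the white breaker's face (67 mm above the shelf). Breakers are 18 mm wide, side by side, faces 45 mm long (x).
- mcb3_lever (a joint): Toggle lever of breaker mcb3, in rad: +0.6 on (leaning to the hinge side), -0.6 off (leaning to the catch side). It stays where it is left, so push it right over (about 1 N). The order of the breakers along the row varies.
- mcb3_tip (a point): Top end of the lever of breaker mcb3: a black paddle 10 mm wide (y) and 5 mm thick, 24 mm from its pivot; the pivot is on the line x = -40 mm, 60 mm above the shelf. It stands out about 13 mm from the white breaker's face (67 mm above the shelf). Breakers are 18 mm wide, side by side, faces 45 mm long (x).
- mcb4_lever (a joint): Toggle lever of breaker mcb4, in rad: +0.6 on (leaning to the hinge side), -0.6 off (leaning to the catch side). It stays where it is left, so push it right over (about 1 N). The order of the breakers along the row varies.
- mcb4_tip (a point): Top end of the lever of breaker mcb4: a black paddle 10 mm wide (y) and 5 mm thick, 24 mm from its pivot; the pivot is on the line x = -40 mm, 60 mm above the shelf. It stands out about 13 mm from the white breaker's face (67 mm above the shelf). Breakers are 18 mm wide, side by side, faces 45 mm long (x).
- mcb5_lever (a joint): Toggle lever of breaker mcb5, in rad: +0.6 on (leaning to the hinge side), -0.6 off (leaning to the catch side). It stays where it is left, so push it right over (about 1 N). The order of the breakers along the row varies.
- mcb5_tip (a point): Top end of the lever of breaker mcb5: a black paddle 10 mm wide (y) and 5 mm thick, 24 mm from its pivot; the pivot is on the line x = -40 mm, 60 mm above the shelf. It stands out about 13 mm from the white breaker's face (67 mm above the shelf). Breakers are 18 mm wide, side by side, faces 45 mm long (x).
- main_lever (a joint): Toggle lever of the main switch, twice as wide as a breaker, at the -y end of the row (the five breakers follow; a blank without lever fills the +y end); -0.6 off (as it starts), +0.6 on.
- torch: Red plastic torch lying on its side, 150 mm long, 52 mm across the head. Origin at the middle of its underside. Loose; to be left where it is.
- level: Steel spirit level standing on its edge, 231 by 22 mm, 45 mm high. Origin at the middle of its underside. Loose; to be left where it is.
- dish: White ceramic tealight dish, 68 mm across, 20 mm high. Origin at the middle of its underside. Loose; to be left where it is.
- case: Grey plastic screwdriver set case, 165 by 95 by 34 mm. Origin at the middle of its underside. Loose; to be left where it is.
- driver: Screwdriver with a black handle, 170 mm long, lying. Origin at the middle of its underside. Loose; to be left where it is.
- tape: Roll of black tape lying flat, 68 mm across, 19 mm high. Origin at the middle of its underside. Loose; to be left where it is.
- spare: Spare breaker lying on its side, 78 by 70 mm, 18 mm high. Origin at the middle of its underside. Loose; to be left where it is.

How it is judged:
By the outcome, as a careful person would: the job done as asked, in the order asked, and still so for the second after the job is handed in, with the robot touching nothing.
It also fails if it takes over 50 s, if anything falls off the work surface, if the arm or the gripper's body presses on something with over 40 N, if the wrist force passes 120 N, or if a joint passes its speed limit or range.

## Working session

There is one attempt and no reset: what is moved stays moved. The work goes in short steps, Python scripts to look and compute and a tool call to move; the robot and the scene stay as the last step left them, time stands still between calls to the robot, and variables do not carry over. Pictures are saved under pics/ and viewed, and the job is handed in when it is done.

Besides the shell and the picture viewer there is one more tool, called after "Emit:" as name([rows], argument=value, ...), one row to a line, values as JSON. carry_out: Moves the arm, as the interface text tells. Its arguments: {"type":"object","properties":{"targets":{"type":"array","items":{"type":"array"}},"fingers":{"type":"number"},"grip_force":{"type":"number"}},"required":["targets"]}

```bash
mkdir -p pics
cat > h.py <<'E'
import numpy as np, cv2
from cell import monitor, eyes, order
def snap(n,f):
    im=eyes.read_camera(n); cv2.imwrite('pics/'+f,im[:,:,::-1]); return im
def cam(n):
    c=eyes.camera_info(n); R=cv2.Rodrigues(np.array(c['rvec'],float))[0]; return np.array(c['K'],float),R,np.array(c['tvec'],float).ravel()
def ray(n,uv,c=None):
    K,R,t=c or cam(n); d=R.T@np.linalg.solve(K,[uv[0],uv[1],1]); return -R.T@t,d/np.linalg.norm(d)
def onz(n,uv,z,c=None):
    o,d=ray(n,uv,c); return o+d*(z-o[2])/d[2]
def tri(a,b):
    A=np.zeros((3,3));B=np.zeros(3)
    for o,d in (a,b):
        P=np.eye(3)-np.outer(d,d);A+=P;B+=P@o
    return np.linalg.solve(A,B)
def proj(n,p,c=None):
    K,R,t=c or cam(n); q=K@(R@np.array(p,float)+t); return q[:2]/q[2]
E
python3 - <<'E'
from h import *
print(monitor.observe())
snap('scene','s1.png');snap('side','d1.png');snap('wrist','w1.png')
for n in('scene','side','wrist'):
    K,R,t=cam(n);print(n,K[0,0],-R.T@t,R[2])
E
```

```text
{'time': 0.0, 'qpos': array([ 9.70990041e-01,  3.42734280e-01,  1.52503106e+00,  2.76307208e-06,
        1.27534634e+00, -1.45992901e-01]), 'qvel': array([-0.00242514, -0.00026756, -0.00081666,  0.00186165,  0.00198801,
       -0.00042086]), 'joint_efforts': array([ 6.20807623e-04, -4.31233978e+01, -2.44224447e+01,  7.19093322e-02,
        5.58792707e-02, -1.26956065e-04]), 'tool_pos': array([0.22990703, 0.47154058, 0.22603404]), 'tool_rot': array([-3.14009017e+00, -2.23593650e-04,  2.68777829e+00]), 'contact_force': array([ 0.07061666,  0.04588275, -0.28229017]), 'torque': array([-0.00064167, -0.02948421, -0.01252633]), 'opening': 0.09189355331274349}
scene 454.1454818051052 [0.99036288 0.2555648  0.62687358] [-0.57792027 -0.30244298 -0.75798179]
side 529.9113237555439 [ 0.37650823 -0.8872101   0.59863618] [ 0.18363396  0.86099488 -0.47430622]
wrist 354.46833148224584 [0.16321929 0.50480426 0.38203007] [ 0.24786175 -0.12178761 -0.96110995]
```

View pics/s1.png

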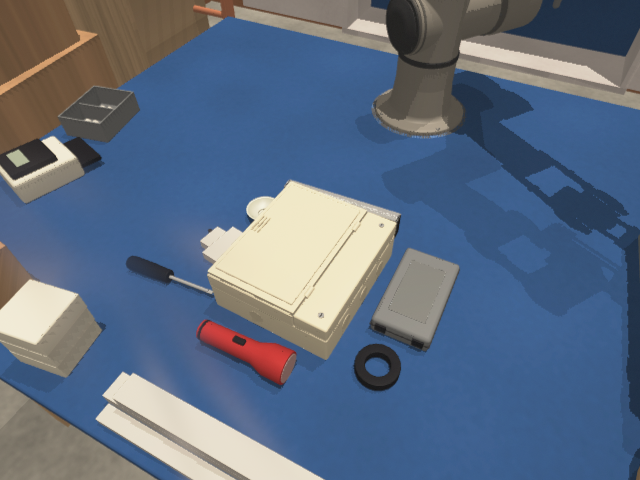

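View pics/d1.png

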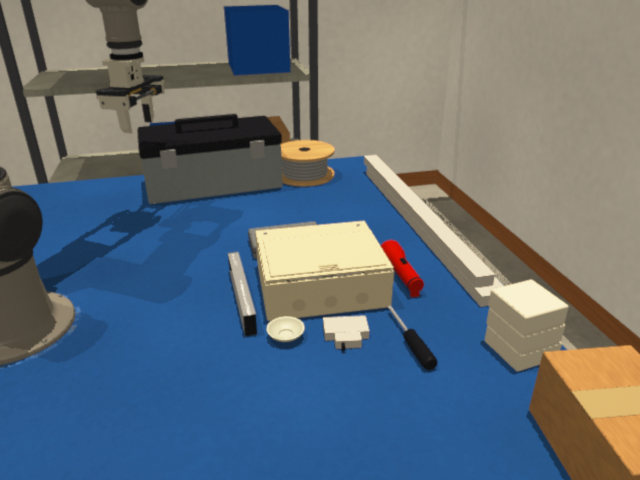

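View pics/w1.png

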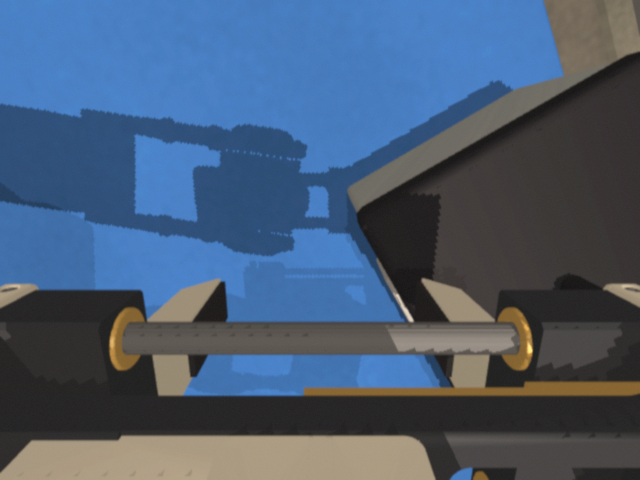

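Run:
```python
import cv2
a=cv2.imread('pics/s1.png')[170:360,190:420];b=cv2.imread('pics/d1.png')[210:330,230:410]
cv2.imwrite('pics/s1z.png',cv2.resize(a,None,fx=3.1,fy=3.1,interpolation=cv2.INTER_CUBIC))
cv2.imwrite('pics/d1z.png',cv2.resize(b,None,fx=4.4,fy=4.4,interpolation=cv2.INTER_CUBIC))
```

```text
(no output)
```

View pics/s1z.png

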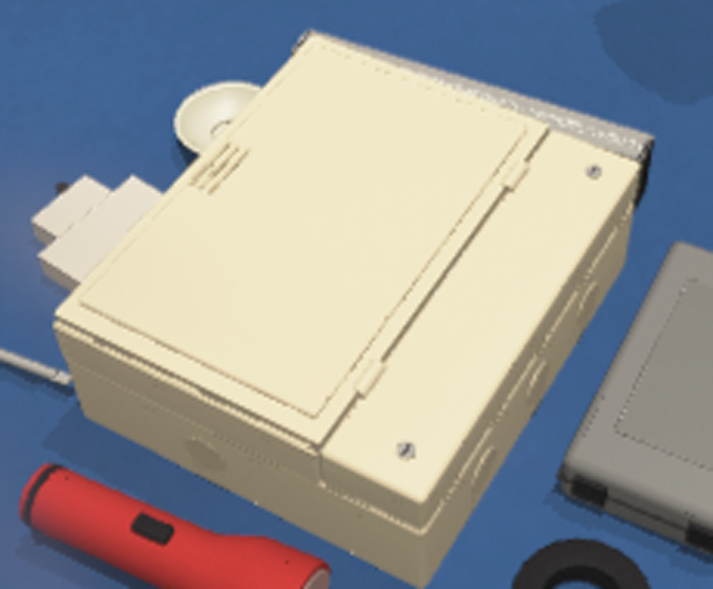

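View pics/d1z.png

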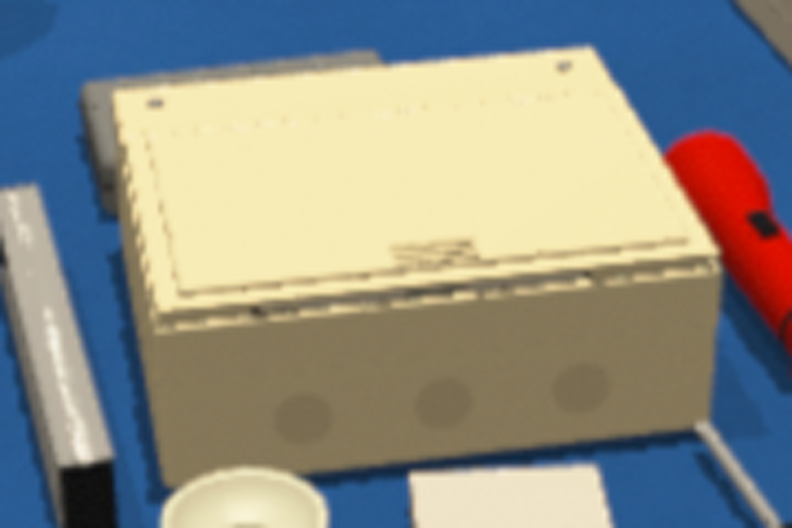

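Run:
```python
from h import *
P={'ribs':((219,168),(435,251)),'screwN':((593,171),(155,103)),'screwF':((405,450),(565,66)),'lidF':((58,318),(716,252)),'lidN':((312,33),(157,315)),'coverN':((637,155),(115,92)),'coverF':((425,502),(592,47))}
for k,(a,b) in P.items():
    ua=np.array(a)/3.1+[190,170];ub=np.array(b)/4.4+[230,210]
    p=tri(ray('scene',ua),ray('side',ub))
    print(k,p.round(4),'reproj',(proj('scene',p)-ua).round(1),(proj('side',p)-ub).round(1), onz('scene',ua,.093).round(3),onz('side',ub,.093).round(3))
```

```text
ribs [ 0.5819 -0.0781  0.0928] reproj [-0.3  0.2] [-0.3 -0.1] [ 0.581 -0.078  0.093] [ 0.582 -0.079  0.093]
screwN [0.4884 0.0963 0.0858] reproj [-0.2  0.3] [-0.2 -0.2] [0.494 0.099 0.093] [0.487 0.082 0.093]
screwF [0.6887 0.0878 0.0858] reproj [-0.6  0.5] [-0.5 -0.2] [0.692 0.09  0.093] [0.685 0.073 0.093]
lidF [ 0.6988 -0.0971  0.0869] reproj [-0.5  0.3] [-0.4 -0.1] [ 0.701 -0.093  0.093] [ 0.696 -0.107  0.093]
lidN [ 0.4622 -0.0917  0.088 ] reproj [-0.4  0.4] [-0.5 -0.3] [ 0.466 -0.088  0.093] [ 0.462 -0.101  0.093]
coverN [0.47   0.1127 0.0869] reproj [-0.9  1.1] [-0.9 -0.7] [0.473 0.115 0.093] [0.47  0.097 0.093]
coverF [0.7083 0.1076 0.0845] reproj [-0.9  0.8] [-0.7 -0.3] [0.711 0.11  0.093] [0.704 0.09  0.093]
```

```bash
cat >> h.py <<'E'
from scipy.spatial.transform import Rotation as Ro
def plan(target,yaw,n):
    s=monitor.observe(); p=np.array(s['tool_pos']); r,pt,y0=s['tool_rot']
    dy=(yaw-y0+np.pi)%(2*np.pi)-np.pi
    d=(np.array(target)-p)/n
    for i in range(n):
        R=Ro.from_euler('xyz',[r,pt,y0+dy*i/n]).as_matrix()
        print([[*(R.T@d).round(4)],round(-dy/n,4)],end=', ')
    print()
def st():
    s=monitor.observe(); print(round(s['time'],2),np.array(s['tool_pos']).round(4),np.array(s['tool_rot']).round(3),'F',np.array(s['contact_force']).round(2),'q6',round(s['qpos'][5],2),round(s['opening'],3))
E
python3 -c "
from h import *
plan([0.45,0.15,0.2],1.544,8)"
```

```text
[[np.float64(-0.0423), np.float64(-0.0241), np.float64(0.0033)], np.float64(0.143)], [[np.float64(-0.0453), np.float64(-0.0178), np.float64(0.0033)], np.float64(0.143)], [[np.float64(-0.0474), np.float64(-0.0111), np.float64(0.0033)], np.float64(0.143)], [[np.float64(-0.0485), np.float64(-0.0043), np.float64(0.0033)], np.float64(0.143)], [[np.float64(-0.0486), np.float64(0.0027), np.float64(0.0033)], np.float64(0.143)], [[np.float64(-0.0478), np.float64(0.0096), np.float64(0.0033)], np.float64(0.143)], [[np.float64(-0.0459), np.float64(0.0163), np.float64(0.0032)], np.float64(0.143)], [[np.float64(-0.0431), np.float64(0.0227), np.float64(0.0032)], np.float64(0.143)],
```

Emit:
carry_out([
  [[-0.042,-0.024,0.003],0.143],
  [[-0.045,-0.018,0.003],0.143],
  [[-0.047,-0.011,0.003],0.143],
  [[-0.0485,-0.004,0.003],0.143],
  [[-0.0485,0.003,0.003],0.143],
  [[-0.048,0.01,0.003],0.143],
  [[-0.046,0.016,0.003],0.143],
  [[-0.043,0.023,0.003],0.143],
], fingers=1, grip_force=10)

```text
time: 1.15
tool_pos: [0.4497, 0.1406, 0.2002]
tool_rot: [-3.14, 0.001, 1.514]
contact_force: [0.6, 1.2, 0.1]
opening: 0.0164
```

```bash
python3 -c "
from h import *
st();plan([0.582,-0.078,0.13],1.544,6)"
```

```text
1.15 [0.4497 0.1406 0.2002] [-3.140e+00  1.000e-03  1.514e+00] F [0.6  1.19 0.11] q6 0.2 0.016
[[np.float64(-0.0351), np.float64(0.0241), np.float64(0.0117)], np.float64(-0.005)], [[np.float64(-0.0352), np.float64(0.0239), np.float64(0.0117)], np.float64(-0.005)], [[np.float64(-0.0354), np.float64(0.0237), np.float64(0.0117)], np.float64(-0.005)], [[np.float64(-0.0355), np.float64(0.0236), np.float64(0.0117)], np.float64(-0.005)], [[np.float64(-0.0356), np.float64(0.0234), np.float64(0.0117)], np.float64(-0.005)], [[np.float64(-0.0357), np.float64(0.0232), np.float64(0.0117)], np.float64(-0.005)],
```

Emit:
carry_out([
  [[-0.035,0.024,0.005],-0.005],
  [[-0.035,0.024,0.01],-0.005],
  [[-0.035,0.024,0.015],-0.005],
  [[-0.0355,0.0235,0.015],-0.005],
  [[-0.0355,0.0235,0.015],-0.005],
  [[-0.0355,0.0235,0.01],-0.005],
  [[0,0,0],0],
])

```text
time: 2.02
tool_pos: [0.5862, -0.0882, 0.1257]
tool_rot: [-3.138, 0.0, 1.538]
contact_force: [0.4, -0.2, -0.5]
opening: 0.0007
```

```bash
python3 -c "
from h import *
st();plan([0.582,-0.078,0.1],1.544,2);snap('side','d2.png');snap('wrist','w2.png')
print(proj('wrist',[.582,-.078,.093]),proj('wrist',[.582,-.095,.086]))"
```

```text
2.02 [ 0.5862 -0.0882  0.1257] [-3.138  0.     1.538] F [ 0.42 -0.23 -0.47] q6 -0.24 0.001
[[np.float64(0.005), np.float64(-0.0022), np.float64(0.0129)], np.float64(-0.003)], [[np.float64(0.005), np.float64(-0.0022), np.float64(0.0129)], np.float64(-0.003)], 
[314.27313894 263.59827689] [315.50723061 286.51059466]
```

View pics/d2.png

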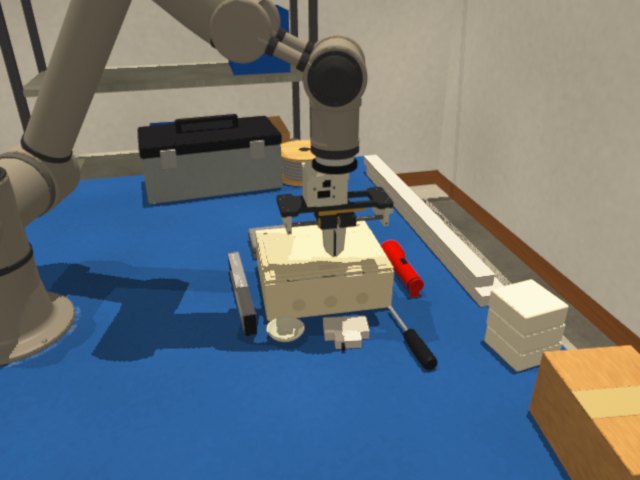

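View pics/w2.png

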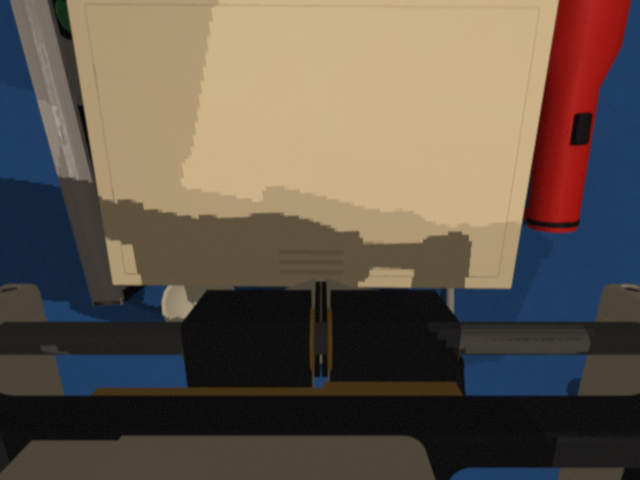

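Emit:
carry_out([
  [[0.005,-0.002,0.011],0],
  [[0.005,-0.002,0.009],0],
  [[0,0,0.003],0],
  [[0,0,0.003],0],
])

```text
time: 2.62
tool_pos: [0.5801, -0.0713, 0.0999]
tool_rot: [-3.138, -0.001, 1.544]
contact_force: [-1.0, 0.0, -0.5]
opening: 0.001
```

```bash
python3 -c "
from h import *
st()"
```

```text
2.62 [ 0.5801 -0.0713  0.0999] [-3.138e+00 -1.000e-03  1.544e+00] F [-1.01  0.05 -0.46] q6 -0.23 0.001
```

Emit:
carry_out([
  [[-0.006,0.001,0.002],0],
  [[0,0,0.002],0],
  [[0,0,0.002],0],
])

```text
time: 3.0
tool_pos: [0.5813, -0.0781, 0.0939]
tool_rot: [-3.139, -0.001, 1.544]
contact_force: [-0.1, -0.2, -0.8]
opening: 0.0001
```

Emit:
carry_out([
  [[0,0,0.002],0],
  [[0,0,0.002],0],
])

```text
time: 3.25
tool_pos: [0.5814, -0.0782, 0.0905]
tool_rot: [-3.14, -0.001, 1.544]
contact_force: [-1.7, 0.4, 5.8]
opening: 0.0008
```

Emit:
carry_out([
  [[0,0,0.0015],0],
  [[0,0,0.0015],0],
])

```text
time: 3.5
tool_pos: [0.5815, -0.0782, 0.0896]
tool_rot: [-3.141, -0.0, 1.544]
contact_force: [-5.9, 0.9, 17.0]
opening: 0.0004
```

Emit:
carry_out([
  [[0,0,-0.003],0],
  [[0,0,-0.008],0],
  [[0,0,-0.012],0],
  [[0,0,-0.015],0],
  [[0,0,-0.015],0],
  [[0,0,0],0],
])

```text
time: 4.25
tool_pos: [0.5822, -0.0782, 0.1471]
tool_rot: [3.14, 0.0, 1.544]
contact_force: [-0.3, 0.2, -0.3]
opening: 0.0001
```

```bash
python3 -c "
from h import *
st();im=snap('side','d3.png');snap('wrist','w3.png')
cv2.imwrite('pics/d3z.png',cv2.resize(im[200:330,230:410,::-1],None,fx=4.4,fy=4.4))"
```

```text
4.25 [ 0.5822 -0.0782  0.1471] [3.14  0.    1.544] F [-0.32  0.18 -0.35] q6 -0.24 0.0
```

View pics/d3z.png

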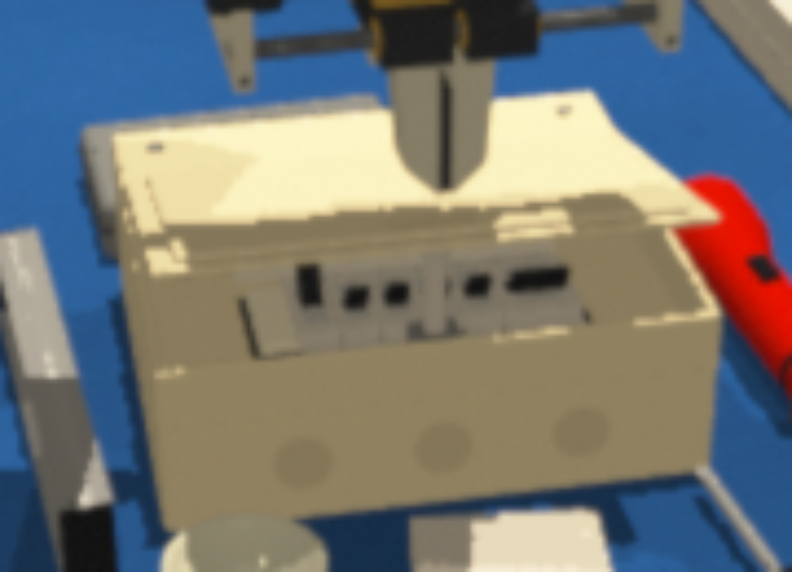

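View pics/w3.png

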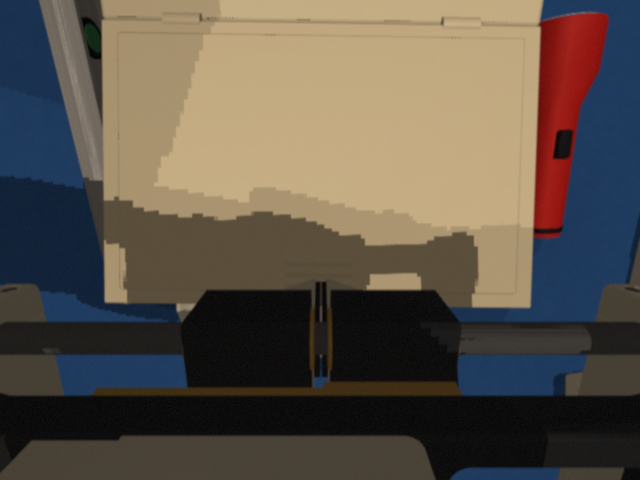

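Emit:
carry_out([
  [[-0.025,0,0],0],
  [[-0.028,0,0],0],
  [[0,0,0.01],0],
  [[0,0,0.025],0],
  [[0,0,0.012],0],
  [[0,0,0],0],
])

```text
time: 5.1
tool_pos: [0.5774, -0.1294, 0.0927]
tool_rot: [-3.133, -0.004, 1.545]
contact_force: [0.2, 0.3, 0.4]
opening: 0.0007
```

```bash
python3 -c "
from h import *
st();im=snap('side','d4.png')
cv2.imwrite('pics/d4z.png',cv2.resize(im[200:330,230:410,::-1],None,fx=4.4,fy=4.4))"
```

```text
5.1 [ 0.5774 -0.1294  0.0927] [-3.133 -0.004  1.545] F [0.25 0.3  0.44] q6 -0.33 0.001
```

View pics/d4z.png

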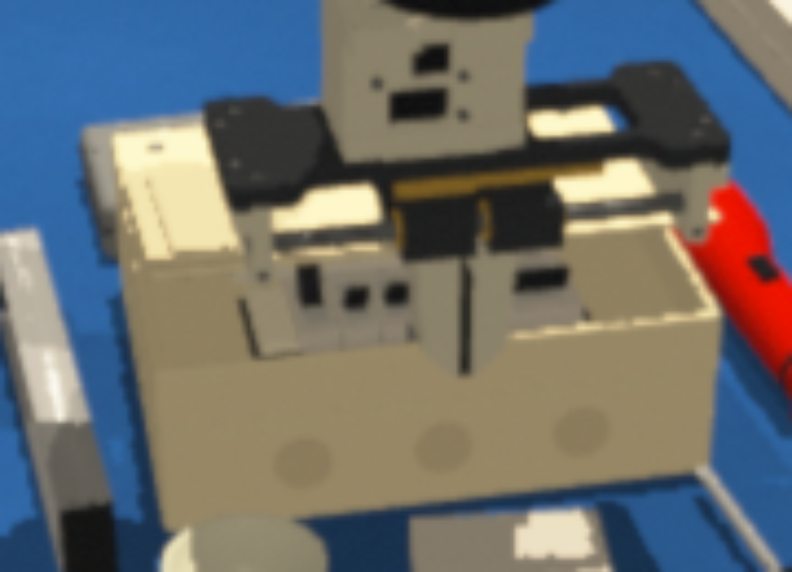

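```bash
python3 -c "
from h import *
for a in ((262,278),(697,238),(405,258),(465,375)):
    o,d=ray('side',np.array(a)/4.4+[230,200]); print(a,(o+d*(-.129-o[1])/d[1]).round(3))"
```

```text
(262, 278) [ 0.501 -0.129  0.142]
(697, 238) [ 0.677 -0.129  0.136]
(405, 258) [ 0.557 -0.129  0.143]
(465, 375) [ 0.582 -0.129  0.085]
```

Emit:
carry_out([
  [[0.01,0,-0.005],0],
  [[0.01,0,-0.002],0],
  [[0.003,0,0],0],
  [[0.002,0,0],0],
])

```text
time: 5.65
tool_pos: [0.5798, -0.1027, 0.1034]
tool_rot: [-3.138, -0.001, 1.547]
contact_force: [-1.1, -8.2, 0.6]
opening: 0.0003
```

Emit:
carry_out([
  [[0.0015,0,-0.005],0],
  [[0.0015,0,-0.005],0],
])

```text
time: 5.9
tool_pos: [0.5798, -0.1003, 0.1137]
tool_rot: [-3.138, -0.0, 1.546]
contact_force: [-0.2, -1.2, 0.4]
opening: 0.0007
```

```bash
python3 -c "
from h import *
st();im=snap('side','d5.png')
cv2.imwrite('pics/d5z.png',cv2.resize(im[200:330,230:410,::-1],None,fx=4.4,fy=4.4))"
```

```text
5.9 [ 0.5798 -0.1003  0.1137] [-3.138 -0.     1.546] F [-0.2  -1.19  0.39] q6 -0.28 0.001
```

View pics/d5z.png

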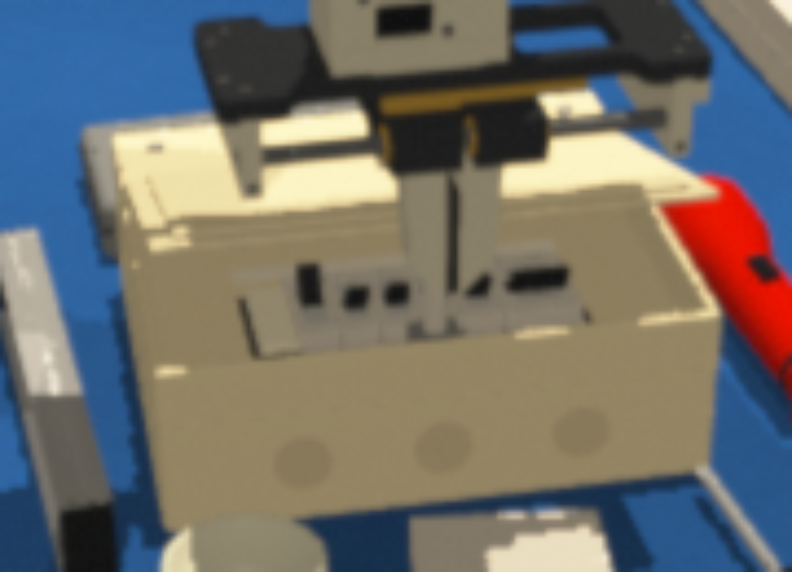

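Emit:
carry_out([
  [[0.003,0,-0.007],0],
  [[0.0035,0,-0.007],0],
  [[0.004,0,-0.007],0],
  [[0.0045,0,-0.007],0],
])

```text
time: 6.45
tool_pos: [0.5807, -0.0866, 0.1451]
tool_rot: [-3.14, 0.003, 1.545]
contact_force: [-0.9, -4.4, 0.8]
opening: 0.0004
```

```bash
python3 -c "
from h import *
st();im=snap('side','d6.png')
cv2.imwrite('pics/d6z.png',cv2.resize(im[170:330,230:410,::-1],None,fx=3.7,fy=3.7))"
```

```text
6.45 [ 0.5807 -0.0866  0.1451] [-3.140e+00  3.000e-03  1.545e+00] F [-0.89 -4.44  0.84] q6 -0.25 0.0
```

View pics/d6z.png

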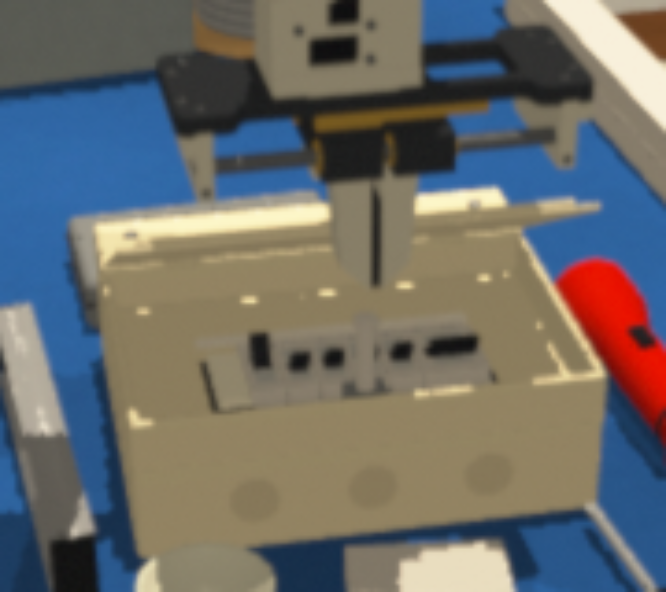

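Emit:
carry_out([
  [[0.006,0,-0.009],0],
  [[0.0065,0,-0.0085],0],
  [[0.007,0,-0.008],0],
  [[0.0075,0,-0.0075],0],
  [[0.008,0,-0.007],0],
  [[0.0085,0,-0.0065],0],
])

```text
time: 7.25
tool_pos: [0.5825, -0.0393, 0.1957]
tool_rot: [3.141, 0.002, 1.546]
contact_force: [1.6, -0.8, 0.2]
opening: 0.0004
```

```bash
python3 -c "
from h import *
st();im=snap('side','d7.png');print(np.arccos((.0466-monitor.observe()['tool_pos'][1])/.153))
cv2.imwrite('pics/d7z.png',cv2.resize(im[150:330,230:410,::-1],None,fx=3.3,fy=3.3))"
```

```text
7.25 [ 0.5825 -0.0393  0.1957] [3.141e+00 2.000e-03 1.546e+00] F [ 1.56 -0.76  0.25] q6 -0.17 0.0
0.9832277322679961
```

View pics/d7z.png

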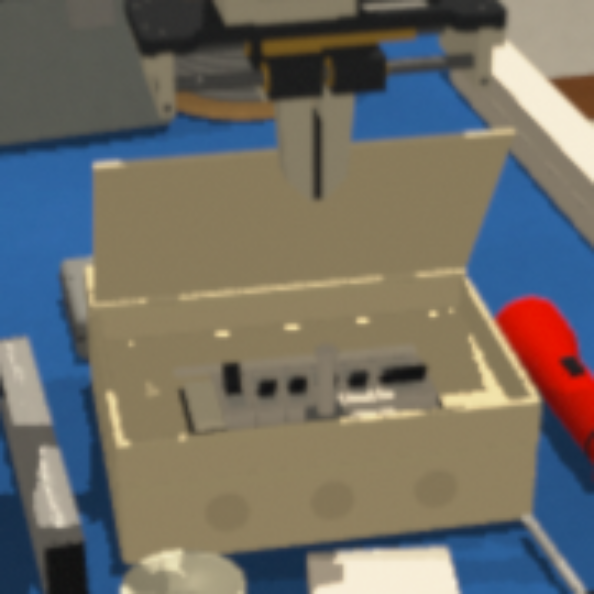

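Emit:
carry_out([
  [[0.009,0,-0.004],0],
  [[0.009,0,-0.004],0],
  [[0.009,0,-0.003],0],
  [[0.009,0,-0.003],0],
  [[0.009,0,-0.002],0],
  [[0.009,0,-0.001],0],
  [[0.009,0,0],0],
  [[0.008,0,0],0],
])

```text
time: 8.3
tool_pos: [0.5837, 0.0387, 0.2134]
tool_rot: [-3.141, 0.0, 1.547]
contact_force: [0.5, -1.0, 0.5]
opening: 0.001
```

Emit:
carry_out([
  [[0.007,0,0],0],
  [[0.007,0,0],0],
  [[0.007,0,0],0],
  [[0.007,0,0],0],
  [[0.007,0,0],0],
])

```text
time: 8.93
tool_pos: [0.5845, 0.0762, 0.2131]
tool_rot: [-3.14, -0.0, 1.547]
contact_force: [0.4, -1.0, 0.0]
opening: 0.0002
```

```bash
python3 -c "
from h import *
st();im=snap('side','d8.png')
cv2.imwrite('pics/d8z.png',cv2.resize(im[130:330,230:410,::-1],None,fx=3,fy=3))"
```

```text
8.93 [0.5845 0.0762 0.2131] [-3.14  -0.     1.547] F [ 0.43 -1.04  0.  ] q6 0.02 0.0
```

View pics/d8z.png

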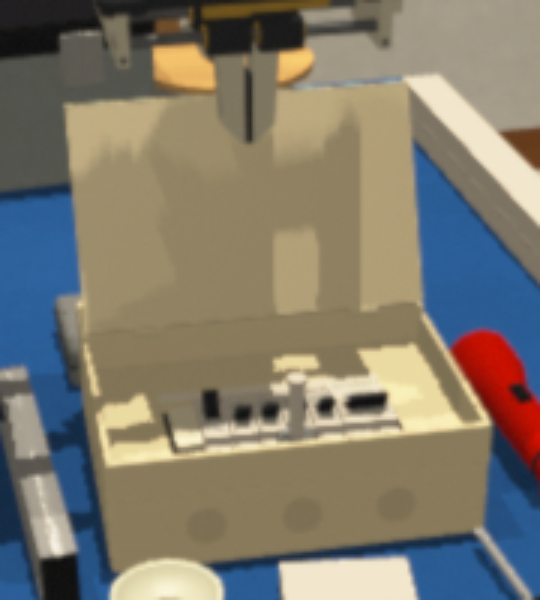

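Emit:
carry_out([
  [[-0.01,0,0],0],
  [[-0.03,-0.004,-0.002],0],
  [[-0.04,-0.008,0],0],
  [[-0.045,-0.01,0],0],
  [[-0.045,-0.01,0],0],
  [[-0.025,-0.004,0],0],
  [[0,0,0],0],
])

```text
time: 9.85
tool_pos: [0.542, -0.1272, 0.2152]
tool_rot: [-3.141, 0.002, 1.546]
contact_force: [0.3, 0.3, 0.5]
opening: 0.0003
```

```bash
python3 -c "
from h import *
st();im=snap('side','d9.png');snap('wrist','w9.png');s=snap('scene','s9.png')
cv2.imwrite('pics/d9z.png',cv2.resize(im[130:330,230:410,::-1],None,fx=3,fy=3))
cv2.imwrite('pics/s9z.png',cv2.resize(s[100:340,180:430,::-1],None,fx=2.5,fy=2.5))"
```

```text
9.85 [ 0.542  -0.1272  0.2152] [-3.141e+00  2.000e-03  1.546e+00] F [0.3  0.25 0.5 ] q6 -0.34 0.0
```

View pics/d9z.png

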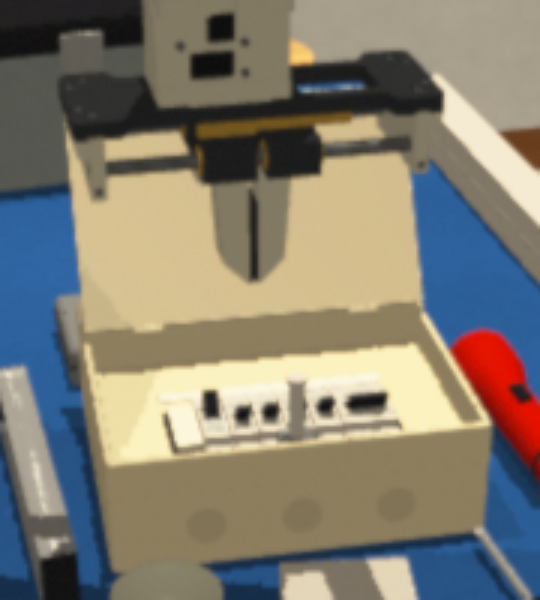

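View pics/w9.png

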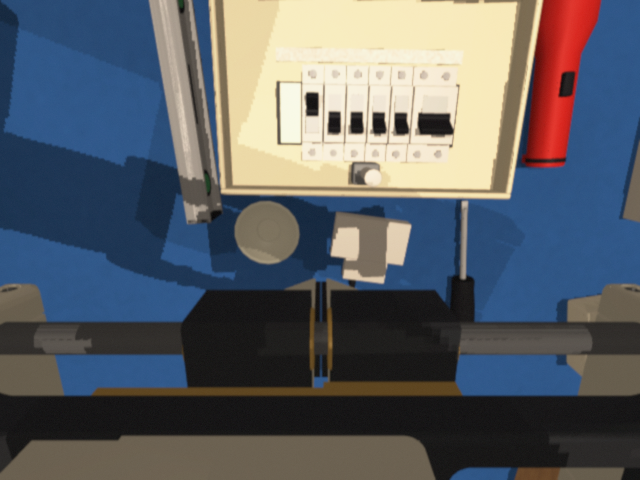

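View pics/s9z.png

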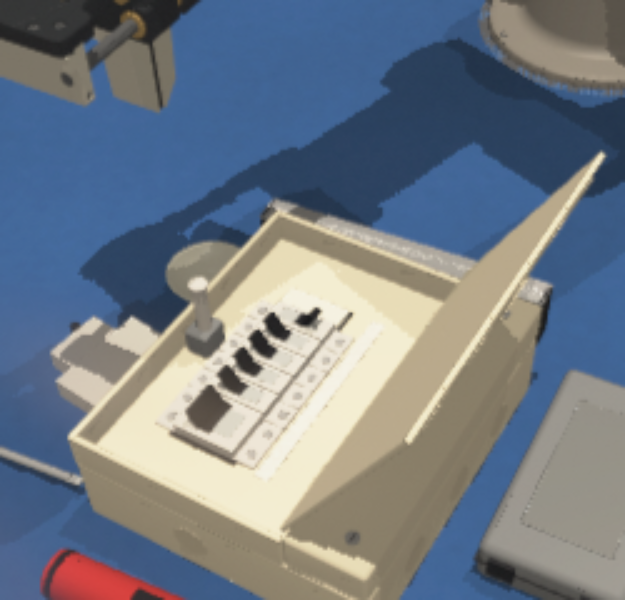

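```bash
python3 - <<'E'
from h import *
out={}
for n,f,box in(('wrist','w9.png',(280,60,470,160)),('scene','s9.png',(250,215,320,280)),('side','d9.png',(285,250,370,285))):
    im=cv2.imread('pics/'+f);x0,y0,x1,y1=box
    m=(im[y0:y1,x0:x1].max(2)<75).astype(np.uint8)
    k,l,s,c=cv2.connectedComponentsWithStats(m)
    print(n);out[n]=[]
    for i in range(1,k):
        if s[i,4]>8:print('  ',s[i]+[x0,y0,0,0,0],(c[i]+[x0,y0]).round(1))
c=cam('wrist')
# lid corners edge
for p,x in (((421,162),.47),((344,276),.705)):
    o,d=ray('scene',p); print('lid edge',(o+d*(x-o[0])/d[0]).round(3))
u={'w':('wrist',(312.5,104)),}
print(onz('wrist',(312.5,100),.080),onz('wrist',(335,122),.080),onz('wrist',(402,122),.080))
E
python3 - <<'E'
import cv2
a=cv2.imread('pics/w9.png')[40:200,270:480];b=cv2.imread('pics/s9.png')[205:300,235:330]; 
cv2.imwrite('pics/w9z.png',cv2.resize(a,None,fx=3.5,fy=3.5,interpolation=cv2.INTER_NEAREST))
cv2.imwrite('pics/s9y.png',cv2.resize(b,None,fx=6,fy=6,interpolation=cv2.INTER_NEAREST))
E
```

```text
wrist
   [306  93  12  22 240] [311.9 103.6]
   [329 113  11  20 212] [334.1 122.5]
   [351 113  12  20 219] [356.3 122.8]
   [373 113  13  21 224] [378.5 123.1]
   [395 114  13  20 227] [400.6 123.6]
   [418 114  35  21 638] [434.4 124. ]
scene
   [299 224   9   6  29] [302.9 226.7]
   [286 225  10  11  54] [290.1 230.3]
   [280 232  10  11  56] [284.2 237.2]
   [274 239  10  11  56] [278.2 244.2]
   [268 247  10  10  53] [272.1 251.7]
side
   [298 261   4   8  27] [299.8 264.4]
   [346 261  12   6  46] [351.8 263.5]
   [336 263   5   5  17] [338.2 264.8]
   [318 265   5   4  16] [319.8 266.6]
   [309 266   4   4  14] [310.5 267.5]
lid edge [0.47  0.138 0.218]
lid edge [0.705 0.129 0.22 ]
[ 0.53862248 -0.0201397   0.08      ] [ 0.5557026  -0.03647009  0.08      ] [ 0.60782832 -0.0375393   0.08      ]
```

View pics/w9z.png

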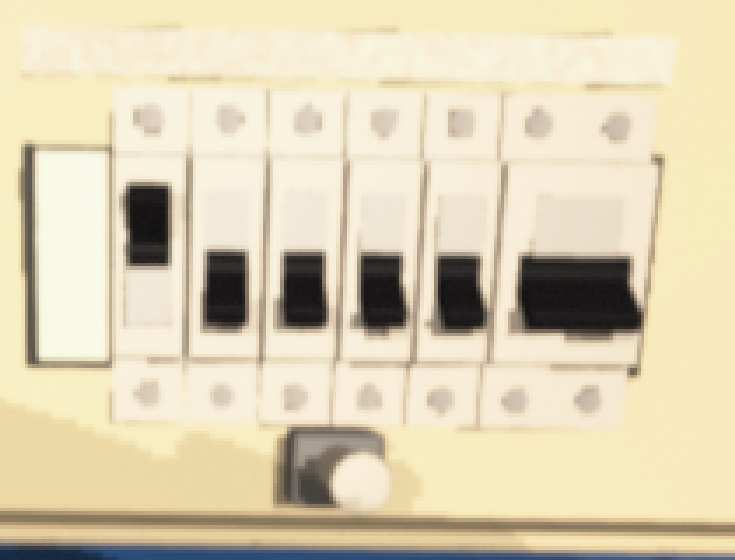

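View pics/s9y.png

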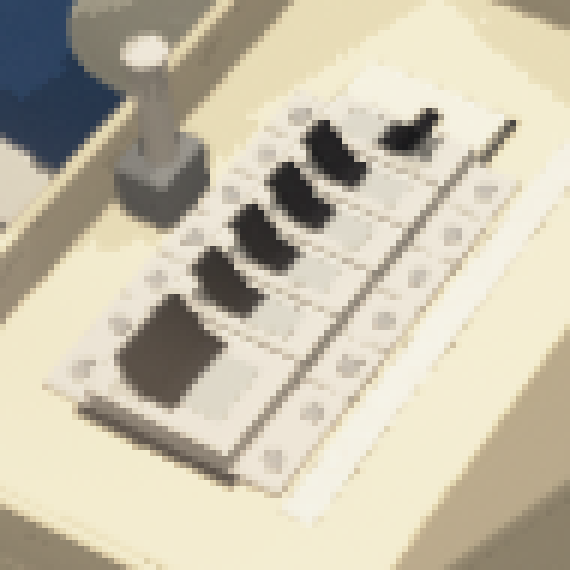

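Run:
```python
from h import *
a=ray('wrist',(312,95));b=ray('scene',(307,224));c=ray('side',(300,261.3))
for q,w in((a,b),(b,c),(a,c)):print(tri(q,w).round(4))
# neighbour off tip (wrist bottom edge of 2nd lever)
print(tri(ray('wrist',(334,132)),ray('scene',(235+320/6,205+125/6))).round(4))
```

```text
[ 0.5381 -0.0164  0.0821]
[ 0.5376 -0.0184  0.0782]
[ 0.5393 -0.0163  0.0752]
[ 0.5544 -0.0433  0.0802]
```

```bash
python3 -c "
from h import *
plan([.538,.008,.16],1.546,4)"
```

```text
[[np.float64(0.0331), np.float64(-0.0018), np.float64(0.0138)], np.float64(0.0009)], [[np.float64(0.0331), np.float64(-0.0019), np.float64(0.0138)], np.float64(0.0009)], [[np.float64(0.0331), np.float64(-0.0019), np.float64(0.0138)], np.float64(0.0009)], [[np.float64(0.0331), np.float64(-0.0019), np.float64(0.0138)], np.float64(0.0009)],
```

Emit:
carry_out([
  [[0.033,-0.002,0.005],0],
  [[0.033,-0.002,0.015],0],
  [[0.033,-0.002,0.015],0],
  [[0.033,-0.002,0.015],0],
  [[0,0,0],0],
  [[0,0,0],0],
])

```text
time: 10.75
tool_pos: [0.5378, 0.0173, 0.1644]
tool_rot: [3.14, 0.001, 1.558]
contact_force: [0.2, -0.9, 0.9]
opening: 0.0004
```

```bash
python3 -c "
from h import *
plan([.538,.006,.09],1.546,4)
st();im=snap('side','d10.png');s=snap('scene','s10.png')
cv2.imwrite('pics/d10z.png',cv2.resize(im[130:330,230:410,::-1],None,fx=3,fy=3))
cv2.imwrite('pics/s10z.png',cv2.resize(s[60:340,180:430,::-1],None,fx=2.1,fy=2.1))"
```

```text
[[np.float64(-0.0028), np.float64(0.0001), np.float64(0.0186)], np.float64(0.0031)], [[np.float64(-0.0028), np.float64(0.0001), np.float64(0.0186)], np.float64(0.0031)], [[np.float64(-0.0028), np.float64(0.0001), np.float64(0.0186)], np.float64(0.0031)], [[np.float64(-0.0028), np.float64(0.0001), np.float64(0.0186)], np.float64(0.0031)], 
10.75 [0.5378 0.0173 0.1644] [3.140e+00 1.000e-03 1.558e+00] F [ 0.19 -0.89  0.86] q6 -0.1 0.0
```

View pics/d10z.png

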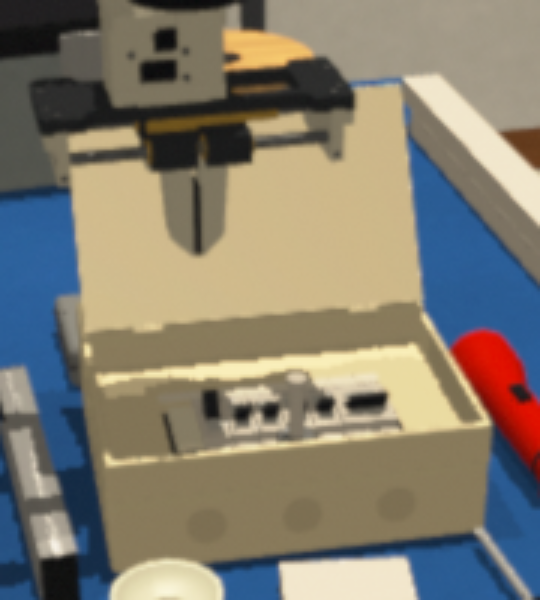

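View pics/s10z.png

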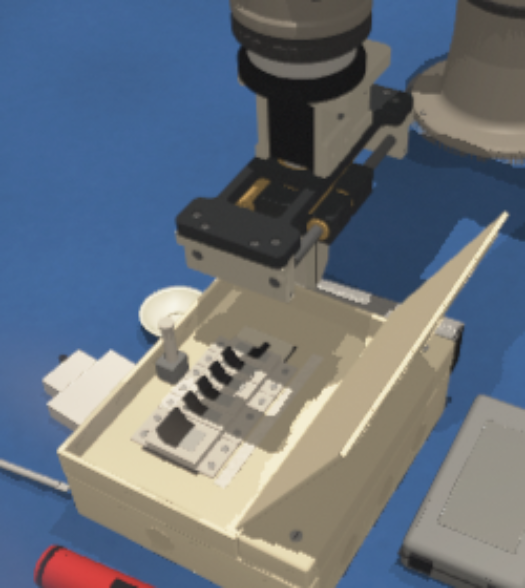

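Emit:
carry_out([
  [[-0.006,0,0.01],0],
  [[-0.005,0,0.02],0],
  [[0,0,0.02],0],
  [[0,0,0.02],0],
  [[0,0,0.01],0],
  [[0,0,0],0],
])

```text
time: 11.6
tool_pos: [0.5387, -0.0008, 0.0814]
tool_rot: [3.138, 0.002, 1.55]
contact_force: [-0.1, -0.0, -0.8]
opening: 0.0006
```

```bash
python3 -c "
from h import *
plan([.538,.006,.0745],1.546,2)
st();im=snap('side','d11.png')
cv2.imwrite('pics/d11z.png',cv2.resize(im[200:300,270:390,::-1],None,fx=5,fy=5))"
```

```text
[[np.float64(0.0034), np.float64(-0.0004), np.float64(0.0034)], np.float64(0.0022)], [[np.float64(0.0034), np.float64(-0.0004), np.float64(0.0034)], np.float64(0.0022)], 
11.6 [ 0.5387 -0.0008  0.0814] [3.138e+00 2.000e-03 1.550e+00] F [-0.1  -0.01 -0.75] q6 -0.12 0.001
```

View pics/d11z.png

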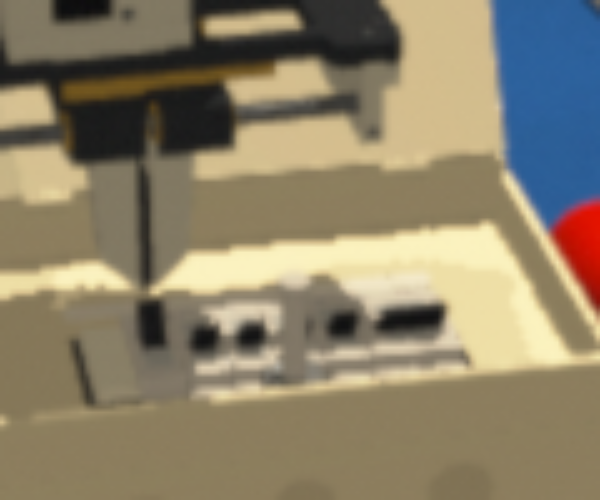

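Emit:
carry_out([
  [[0.003,0,0.003],0],
  [[0.002,0,0.003],0],
  [[0,0,0.0015],0],
])

```text
time: 12.02
tool_pos: [0.5402, 0.0045, 0.0756]
tool_rot: [3.133, 0.002, 1.551]
contact_force: [0.4, -0.3, -0.6]
opening: 0.0001
```

Emit:
carry_out([
  [[-0.005,0,0],0],
  [[-0.005,0,0],0],
  [[-0.005,0,0],0],
  [[-0.004,0,0],0],
])

```text
time: 12.52
tool_pos: [0.5402, -0.0151, 0.0763]
tool_rot: [3.132, 0.002, 1.551]
contact_force: [-0.1, 1.1, 0.8]
opening: 0.0006
```

Emit:
carry_out([
  [[-0.005,0,0.0005],0],
  [[-0.004,0,0.0005],0],
  [[-0.002,0,0],0],
])

```text
time: 12.9
tool_pos: [0.5398, -0.0272, 0.0752]
tool_rot: [3.132, 0.001, 1.551]
contact_force: [0.3, 1.1, -0.5]
opening: 0.0008
```

Emit:
carry_out([
  [[-0.002,0,0],0],
  [[-0.002,0,0],0],
])

```text
time: 13.15
tool_pos: [0.5396, -0.0295, 0.0748]
tool_rot: [3.133, -0.002, 1.549]
contact_force: [1.2, 13.1, 0.2]
opening: 0.0006
```

Emit:
carry_out([
  [[0.008,0,0],0],
  [[0.003,0,-0.008],0],
  [[0,0,-0.025],0],
  [[0,0,-0.04],0],
  [[0,0,-0.04],0],
  [[-0.03,0,-0.02],0],
  [[-0.04,0,0],0],
  [[-0.04,0,0],0],
  [[0,0,0],0],
])

```text
time: 14.28
tool_pos: [0.5369, -0.1324, 0.217]
tool_rot: [3.129, 0.006, 1.553]
contact_force: [0.2, 0.6, -0.6]
opening: 0.0006
```

```bash
python3 -c "
from h import *
st();im=snap('side','d12.png');w=snap('wrist','w12.png');s=snap('scene','s12.png')
cv2.imwrite('pics/w12z.png',cv2.resize(w[0:230,150:560,::-1],None,fx=1.9,fy=1.9))
cv2.imwrite('pics/s12z.png',cv2.resize(s[100:400,120:480,::-1],None,fx=2,fy=2))"
```

```text
14.28 [ 0.5369 -0.1324  0.217 ] [3.129 0.006 1.553] F [ 0.22  0.64 -0.56] q6 -0.36 0.001
```

View pics/d12.png

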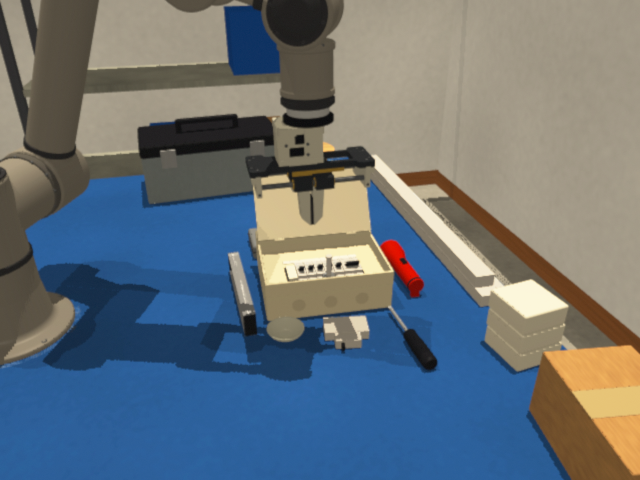

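View pics/w12z.png

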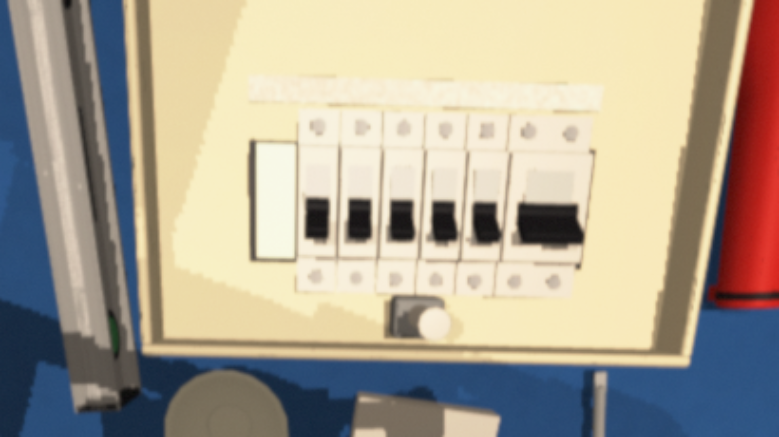

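View pics/s12z.png

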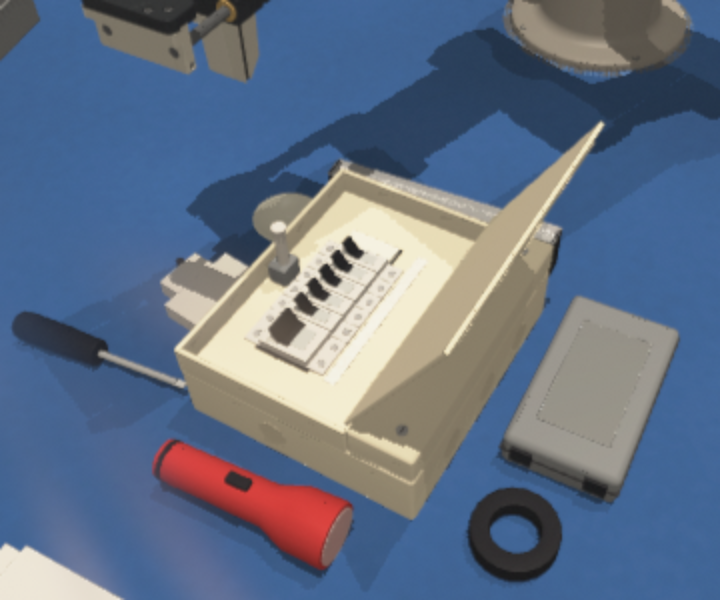

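All the levers line up on the catch side in the wrist view (z-crop row ≈ 220, x from 317 to 548). The lid is on its stop, and the loose things are where they were.

```bash
python3 -c "
from h import *
w=cv2.imread('pics/w12.png')[90:135,300:470];k,l,s,c=cv2.connectedComponentsWithStats((w.max(2)<75).astype(np.uint8))
print([(r[1],r[3]) for r in s[1:] if r[4]>40])
a=cv2.imread('pics/s1.png').astype(int);b=cv2.imread('pics/s12.png').astype(int)
for n,(x0,y0,x1,y1) in dict(torch=(195,318,300,385),case=(370,245,462,350),tape=(352,342,404,390),drv=(124,254,205,292)).items():
    print(n,np.abs(a-b)[y0:y1,x0:x1].mean().round(2))
st();print(order.hand_in())"
```

```text
[(np.int32(15), np.int32(20)), (np.int32(16), np.int32(20)), (np.int32(16), np.int32(20)), (np.int32(17), np.int32(20)), (np.int32(17), np.int32(21)), (np.int32(17), np.int32(22))]
torch 4.64
case 7.02
tape 3.15
drv 4.79
14.43 [ 0.5368 -0.1294  0.2166] [3.13  0.004 1.557] F [-0.54 -0.58 -0.15] q6 -0.36 0.001
the job is handed in; nothing more can be done
None
```

The fuse box is ready for hanging, and I handed the job in at 14.4 s. I did everything with closed fingers, by pressing and pushing only.

- **Lid:** I pressed it at the ribs (17 N at the bottom of travel) and the catch sprang it ajar. I then pushed its free edge up and over with about 1–8 N, and it fell open on its stop. Its edge measured about 0.219 m high, against about 0.221 m expected.
- **Breaker:** The one still on was at the robot end of the row. I pushed it over until it hit its stop, where the force read 13 N.

**Last checks:**
- In the wrist picture all six levers lean to the catch side, in line within 2 pixels.
- The lid stayed open after the fingers left it.
- The arm was clear of everything, with force readings under 1 N.
- The torch, case, tape and screwdriver look unmoved in the scene camera. The image differences there were small (3–7 grey levels), which I put down to lighting and shadows.
- I checked the level, dish and spare breaker by eye only; they looked unmoved, and the arm did not go near them.

No check failed. The height of the lever tip came out between 75 and 82 mm depending on which pair of views I used, against 80 mm expected.

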